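# Close the sliding cover of the spares case and bolt it

### The arm

A 7-joint arm with a two-finger parallel gripper is mounted at the origin on the work surface. World frame = base frame: x ahead of the robot, y to its left, z up, the work surface at z = 0. Lengths are in m, angles in rad, forces in N, time in s.
With the tool pointing down it reaches from about 0.425 to 0.925 m from the base axis. Payload 6.8 kg.
Tool frame: the origin (TCP) lies midway between the tips of the shut fingers; the grasp point (between the pads) lies 19 mm behind it; z points along the fingers, y is the line along which they close (so a half turn about z gives the same grasp; the last joint's range is limited). The gripper opens to 85 mm and grips with 20 to 120 N. Pads are 22 mm wide; open, the fingers measure 114 mm over their backs; the gripper's body (76 mm by 85 mm) begins 54 mm behind the grasp point. The pads swing forward as they close: fully open they stand 13 mm farther back than shut.
Start: joints at [-1.362, 0.477, 0.022, 1.555, -0.011, 1.109, -0.083], TCP at [0.21, 0.641, 0.231] pointing down, gripper open.
Joint ranges: [-2.96, 2.96], [-0.34, 2.1], [-1.41, 1.46], [0.24, 2.44], [-1.37, 4.51], [0.17, 1.92], [-2.96, 2.96]. Speed limits (rad/s): [2.39, 2.39, 3.14, 3.14, 3.14, 3.14, 3.14].

### API

Orientations are given as a unit quaternion [w, x, y, z].
In Python, from station import bot gives the robot as it stands.
- The arm moves only by the tool jog_arm, never from a script. Its argument "rows" is a list of rows, each an object of numbers: "fingers": the finger opening in mm, from 0 to 85.4; "x", "y", "z": the shift along the tool's x, y, z in mm; "ax", "ay", "az": the turn, a rotation vector about the tool's x, y, z in degrees. A call has exactly 8 rows; each row shifts and turns the commanded pose from where the row before left it, along the tool's axes as they then stand; what a row does not reach is not made up. A row lasts 1/10 s, in which the tool goes at most 50 mm and 8.59 degrees, less where a joint would pass 70% of its speed; a pose out of reach is approached as far as the arm can. A call with a gripper value outside its range is refused whole. The fingers move at their own pace and stop on an object; "force" is the grip in N (left out, the last holds). Time passes only in rows, so rows that do not move let the fingers close, or fill a call up. It gives the time, the measured TCP pose, the force, the opening and the grip force at its end, in the units of the state.
- bot.get_obs(): the state, without advancing time (a new reading comes with each control period).
- bot.read_camera(name): name is "scene" or "top"; returns a dict with "pixels" (400x640x3 uint8, red, green, blue), "vertical_fov" (degrees; the focal length in pixels is half the picture's height over the tangent of half this angle, whatever the lens; pixels are square), "cx", "cy" (the principal point, pixels), "world_from_camera" (4x4, takes a point from camera to world coordinates). Camera axes: x right, y down, z forward; pixel columns grow to the right and rows downward; lengths in m; the calibration is good to about 2 mm. A picture is of the moment at which its call begins. There is no depth.
- bot.hand_in(): hands the job in; it is judged then, once.
The state is a dict: "t": time; "q": joint angles; "joint_vel": joint speeds; "joint_torque": joint torques, N m; "eef_pos": TCP position; "tool_rot": TCP orientation; "contact_force": force on the tool from outside, world axes, zero at the start; "torque": the same for the moment, N m; "gripper_width": opening from 0.0 (shut) to 1.0 (fully open); "grasp_force": force on a finger pad.
Only numpy, scipy, OpenCV 4.12 (cv2) and the standard library are available. Lean on these libraries where they do the work, as an engineer would, in place of code of your own. Each camera call takes 0.05 s, during which the arm holds its last target. There are 200 camera calls.

### The job

Shut the spares case on the bench: press down on the black rubber pad of its yellow sliding cover and drag the cover gently back towards you until it is fully home against the front wall. Only then push the red-knobbed bolt all the way across to lock it, let go of everything, and leave the other things on the bench as they are.

Things in the scene. Friction and masses are not known exactly. Their poses are not given: they have to be found in the camera images.
- case: Grey steel case fixed on the bench, 345 mm deep (its x) by 170 wide (its y). Origin: bench height, middle of its front face, nearest the robot; x points to its rear, y to its left, z up. Front wall 15 mm thick, 52 high; side walls 15 thick, 66 high, 140 mm apart. Never press on the case or its cover with more than 30 N: the plastic cracks.
- roof_front (a point): Middle of the top front edge of the case's roofed rear part, 95 mm above the bench, at case x = 222 mm; the roof runs on to the rear (123 mm) and hides the cover's rear edge, so the cover is moved only from above.
- cover (a joint): How far the yellow cover (200 x 134 x 6 mm) is open, m: 0 = home at the front wall, up to 0.110 to the rear (case +x). About 5 N of drag; stays where left. On it a black ribbed rubber pad, 45 (x) by 80 (y) by 3 mm, centre at case x = 62 mm + joint value, y = 0. Fingertips grip it with friction of 0.5 or more: 13 to 22 N of press moves it.
- runner_axis (a point): Fixed line across the case (along y), at case x = 16 mm, 44 mm above the bench, about which the cover's runners are tilted: badly packed, they rise or fall to the rear by up to 0.07 rad, unmeasured, to be felt. Level, the pad's top is 53 mm above the bench; so it may be 11 mm higher or lower, and its height changes as the cover slides. Stiff: no spring.
- bolt (a joint): How far the locking bolt is pushed in, in m: 0 = drawn back, 0.030 = all the way across (its stop). It moves along case +y, across the case, into a notch in the cover's edge; about 2 N of drag, stays where it is left.
- bolt_knob (a point): Top of the bolt's red upright knob (14 mm diameter, 34 tall), 83 mm above the bench, at case x = 60 mm, y = -135 mm + bolt joint value; moves with the bolt. Under it, right of the case, a fixed steel block 60 (x) by 70 (y) mm, 41 high, guide lugs to 54 mm, at case x = 30 to 90, y = -160 to -90 mm.
- spray_can: Red-banded spray can, 60 mm diameter, 150 mm tall, standing on the bench near the case; origin at the centre of its underside. Bystander.
- carton: Small cardboard box 80 x 60 x 50 mm on the bench near the case; origin at the centre of its underside. Bystander.
- tape: Orange roll of tape, 90 mm diameter, 24 mm high, lying on the bench near the case; origin at the centre of its underside. Bystander.
Things that resemble listed ones, but are neither listed nor needed, are in the scene too. Leave any orange look-alike of the part that bears bolt alone.

How it is judged:
On the way, in this order (a step that is already met when the one before it is completed fails the run):
1. the cover is fully home (within 3 mm) with the bolt still drawn back (value of joint cover below 0.003 m and value of joint bolt below 0.012 m), for 0.2 s.
2. the bolt is pushed across (within 4 mm of its stop) with the cover home (value of joint bolt above 0.026 m and value of joint cover below 0.003 m), for 0.2 s.
At the end, for the whole second after the job is handed in: The cover is home within 3 mm, the bolt is across within 4 mm of its stop, and everything is released (all of step 2); the robot touches nothing.
It fails at once if the case or its cover is pressed with more than 30 N (contact force between any of the arm, the fingers and case above 30 N).
It fails at once if the bolt is pushed in before the cover is home (value of joint bolt above 0.015 m and value of joint cover above 0.006 m).
It fails at once if the spray can, carton or tape is moved by more than 30 mm (distance of any of spray_can, carton, tape from where it was at the start of the episode above 0.03 m).
It also fails if it takes over 51 s, if anything falls off the work surface, if the arm or the gripper's body presses on something with over 40 N, if the wrist force passes 120 N, or if a joint passes its speed limit or range.

## Working session

There is one attempt and no reset: what is moved stays moved. The work goes in short steps, Python scripts to look and compute and a tool call to move; the robot and the scene stay as the last step left them, time stands still between calls to the robot, and variables do not carry over. Pictures are saved under pics/ and viewed, at most 10 in all, crops included, and the job is handed in when it is done.

Besides the shell and the picture viewer there is one more tool, called after ">>>" as name(argument=value, ...), one argument or row to a line, values as JSON. jog_arm: Moves the arm, as the interface text tells. Its arguments: {"type":"object","properties":{"rows":{"type":"array","items":{"type":"object","properties":{"fingers":{"type":"number"},"x":{"type":"number"},"y":{"type":"number"},"z":{"type":"number"},"ax":{"type":"number"},"ay":{"type":"number"},"az":{"type":"number"}}}},"force":{"type":"number"}},"required":["rows"]}

```bash
mkdir -p pics
cat > h.py <<'E'
import numpy as np, cv2
from station import bot
def cam(n):
    c=bot.read_camera(n); c['f']=200/np.tan(np.radians(c['vertical_fov'])/2); return c
def ray(c,u,v):
    T=np.array(c['world_from_camera']); d=T[:3,:3]@np.array([(u-c['cx'])/c['f'],(v-c['cy'])/c['f'],1]); return T[:3,3],d
def onz(c,u,v,z):
    o,d=ray(c,u,v); return o+d*(z-o[2])/d[2]
def proj(c,p):
    T=np.array(c['world_from_camera']); q=T[:3,:3].T@(np.array(p)-T[:3,3]); return c['f']*q[0]/q[2]+c['cx'],c['f']*q[1]/q[2]+c['cy']
def save(c,n): cv2.imwrite('pics/'+n+'.png',c['pixels'][:,:,::-1])
E
python3 - <<'E'
from h import *
for n in('scene','top'):
    c=cam(n); save(c,n+'1'); print(n,c['f'],c['cx'],c['cy'],np.round(c['world_from_camera'],3).tolist())
o=bot.get_obs(); print(o)
E
```

```text
scene 412.1652094189219 320.0819653823833 200.57401434689905 [[-0.623, 0.63, -0.463, 1.045], [0.782, 0.496, -0.378, 0.397], [-0.009, -0.598, -0.801, 0.9], [0.0, 0.0, 0.0, 1.0]]
top 416.24294014217367 320.3540082789652 202.4697391058094 [[-0.008, -0.998, 0.066, 0.513], [-1.0, 0.009, 0.011, 0.026], [-0.012, -0.066, -0.998, 1.093], [0.0, 0.0, 0.0, 1.0]]
{'t': 0.1, 'q': array([-1.36208288,  0.47773573,  0.02236599,  1.55634565, -0.01152499,
        1.10927765, -0.08310459]), 'joint_vel': array([-0.00029593, -0.00400954,  0.00124626, -0.00259376, -0.0001591 ,
       -0.00100926, -0.00109617]), 'joint_torque': array([ 5.28652046e-03, -5.97764111e+01,  1.61421541e+00, -2.81960016e+01,
        1.28289734e-02,  4.83183234e-03, -2.12327274e-05]), 'eef_pos': array([0.21014271, 0.64090274, 0.23041403]), 'tool_rot': array([-7.56879874e-05,  1.57753111e-01,  9.87478245e-01, -8.15542210e-04]), 'contact_force': array([ 0.71405413, -0.27558824,  0.18740584]), 'torque': array([-0.00588008, -0.05029812,  0.05427461]), 'grasp_force': 0.0, 'gripper_width': 1.0018360802309483}
```

View pics/top1.png

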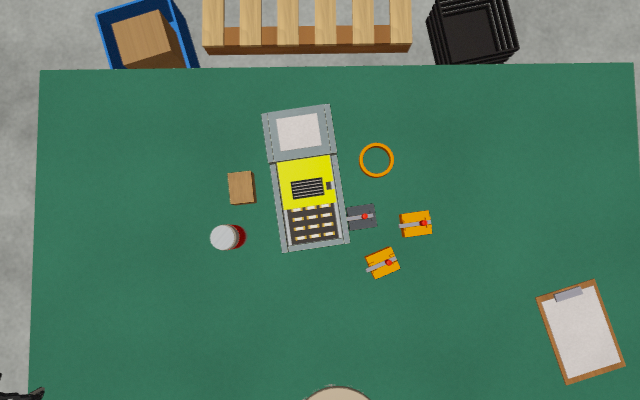

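View pics/scene1.png

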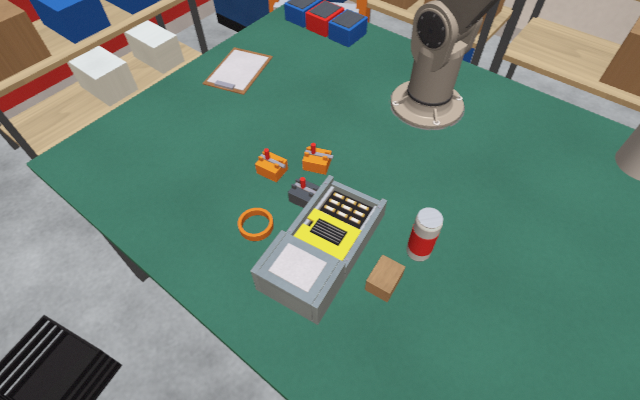

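Top view: the yellow cover has its black pad at about (308,188). Red knob candidates are (365,216) on the grey block beside the case, and (424,223) and (388,262), which are on orange look-alikes. I choose (365,216) and will check it in a close crop.

Run:
```python
import cv2
a=cv2.imread('pics/top1.png')[95:260,255:405]
b=cv2.imread('pics/scene1.png')[160:325,240:395]
a=cv2.resize(a,None,fx=3.6,fy=3.6,interpolation=2)
cv2.imwrite('pics/crop1.png',a)
c=cv2.resize(b,None,fx=3.6,fy=3.6,interpolation=2);cv2.imwrite('pics/crop2.png',c)
```

```text
(no output)
```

View pics/crop1.png

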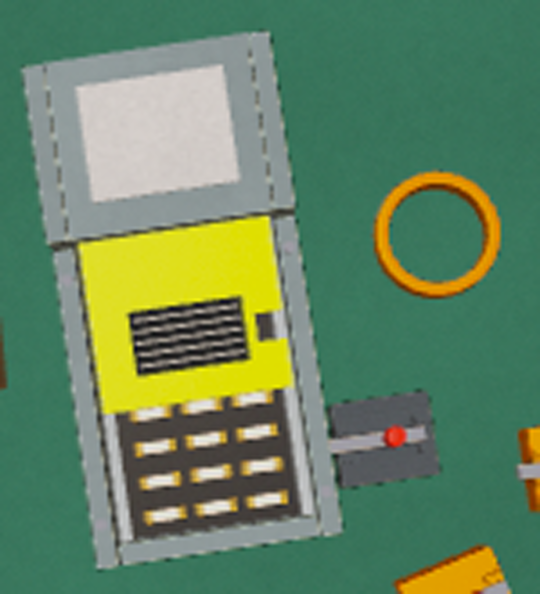

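View pics/crop2.png

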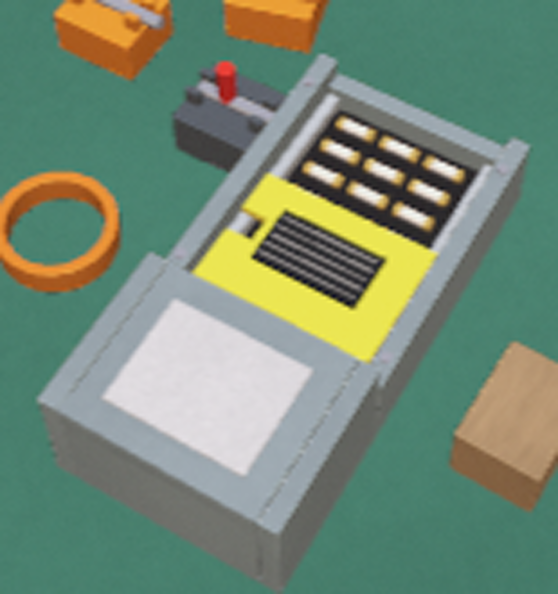

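Crop 1 confirms the choice: the knob at crop (395,436), full image (364.7,216.1), sits on the dark grey block with its bolt pointing at the case. The case corners and pad are clear.

```bash
cat > loc.py <<'E'
from h import *
c=cam('top'); s=cam('scene')
F=lambda u,v:(255+(u+.5)/3.6-.5,95+(v+.5)/3.6-.5)
G=lambda u,v:(240+(u+.5)/3.6-.5,160+(v+.5)/3.6-.5)
pts=[((97,568),.066,(0,.085)),((341,533),.066,(0,-.085)),((23,68),.095,(.345,.085)),((268,32),.095,(.345,-.085)),((50,245),.095,(.222,.085)),((295,210),.095,(.222,-.085)),((395,436),.083,(.06,-.135))]
W=np.array([onz(c,*F(*p),z)[:2] for p,z,_ in pts]); L=np.array([l for *_,l in pts])
a=W-W.mean(0); b=L-L.mean(0)
th=np.arctan2((b[:,0]*a[:,1]-b[:,1]*a[:,0]).sum(),(b*a).sum())
R=np.array([[np.cos(th),-np.sin(th)],[np.sin(th),np.cos(th)]]); t=W.mean(0)-R@L.mean(0)
print('yaw',th,np.degrees(th),'o',t); print(np.round((W-(L@R.T+t))*1000,1).tolist())
def tri(p,q):
    o1,d1=ray(c,*p);o2,d2=ray(s,*q); A=np.c_[d1,-d2]; k=np.linalg.lstsq(A,o2-o1,rcond=None)[0]
    return (o1+k[0]*d1+o2+k[1]*d2)/2,np.linalg.norm(o1+k[0]*d1-o2-k[1]*d2)
P=[]
for p,q in [((129,313),(385,262)),((241,297),(285,211)),((249,357),None),((139,376),None)][:0]: pass
pc=np.mean([(129,313),(241,297),(249,357),(139,376)],0); qc=np.mean([(285,211),(385,262),(355,308),(252,257)],0)
X,e=tri(F(*pc),G(*qc)); print('pad',X,e,'case',R.T@(X[:2]-t))
X,e=tri(F(395,436),G(226,68)); print('knob',X,e,'case',R.T@(X[:2]-t))
for n,p,q in (('wallR',(341,533),(328,58)),('roofFR',(295,210),(152,256))):
    X,e=tri(F(*p),G(*q)); print(n,X,e,'case',R.T@(X[:2]-t))
E
python3 loc.py
```

```text
yaw 0.13274802468871852 7.605901553362025 o [0.46851969 0.05216727]
[[1.7, -2.0], [1.6, -0.1], [-1.3, -1.2], [-1.0, 1.0], [-0.6, -3.3], [-1.1, 0.3], [0.8, 5.3]]
pad [0.61802696 0.07166603 0.05419308] 0.0021066030098252464 case [ 0.15077272 -0.00046135]
knob [ 0.54636944 -0.06794388  0.08400313] 0.000783341859409103 case [ 0.06126709 -0.12935848]
wallR [ 0.47960773 -0.03014679  0.06075704] 0.005677109253078303 case [ 9.55290488e-05 -8.30574445e-02]
roofFR [ 0.69966318 -0.00204445  0.08751763] 0.0014536989286451831 case [ 0.22193449 -0.08432856]
```

>>> jog_arm(
  rows=[
    {"fingers": 0,"az": -6.4},
    {"fingers": 0,"az": -6.4},
    {"fingers": 0,"az": -6.4},
    {"fingers": 0,"az": -6.5},
    {"fingers": 0,"x": -18,"y": -34},
    {"fingers": 0,"x": -18,"y": -34},
    {"fingers": 0,"x": -18,"y": -34},
    {"fingers": 0,"x": -18,"y": -34},
  ],
  force=60,
)

```text
invalid input
```

>>> jog_arm(
  rows=[
    {"x": -18,"y": -34},
    {"x": -18,"y": -34},
    {"x": -18,"y": -34},
    {"x": -18,"y": -34},
    {"x": -18,"y": -34},
    {"x": -18,"y": -34},
    {"x": -18,"y": -34},
    {"x": -18,"y": -34},
  ],
)

```text
invalid input
```

>>> jog_arm(
  rows=[
    {"fingers": 0,"x": 0,"y": 0,"z": 0,"ax": 0,"ay": 0,"az": -6.4},
    {"fingers": 0,"x": 0,"y": 0,"z": 0,"ax": 0,"ay": 0,"az": -6.4},
    {"fingers": 0,"x": 0,"y": 0,"z": 0,"ax": 0,"ay": 0,"az": -6.4},
    {"fingers": 0,"x": 0,"y": 0,"z": 0,"ax": 0,"ay": 0,"az": -6.5},
    {"fingers": 0,"x": -18,"y": -34,"z": 0,"ax": 0,"ay": 0,"az": 0},
    {"fingers": 0,"x": -18,"y": -34,"z": 0,"ax": 0,"ay": 0,"az": 0},
    {"fingers": 0,"x": -18,"y": -34,"z": 0,"ax": 0,"ay": 0,"az": 0},
    {"fingers": 0,"x": -18,"y": -34,"z": 0,"ax": 0,"ay": 0,"az": 0},
  ],
  force=60,
)

```text
t: 1.0
eef_pos: [0.3003, 0.5146, 0.2311]
tool_rot: [-0.0, -0.066, 0.998, -0.0]
contact_force: [1.0, 0.5, 0.1]
gripper_width: -0.003
grasp_force: 0.0
```

>>> jog_arm(
  rows=[
    {"fingers": 0,"x": -19,"y": -36,"z": 0,"ax": 0,"ay": 0,"az": 0},
    {"fingers": 0,"x": -19,"y": -36,"z": 0,"ax": 0,"ay": 0,"az": 0},
    {"fingers": 0,"x": -19,"y": -36,"z": 0,"ax": 0,"ay": 0,"az": 0},
    {"fingers": 0,"x": -19,"y": -36,"z": 0,"ax": 0,"ay": 0,"az": 0},
    {"fingers": 0,"x": -19,"y": -36,"z": 0,"ax": 0,"ay": 0,"az": 0},
    {"fingers": 0,"x": -19,"y": -36,"z": 0,"ax": 0,"ay": 0,"az": 0},
    {"fingers": 0,"x": -19,"y": -36,"z": 0,"ax": 0,"ay": 0,"az": 0},
    {"fingers": 0,"x": -19,"y": -36,"z": 0,"ax": 0,"ay": 0,"az": 0},
  ],
)

```text
t: 1.8
eef_pos: [0.4887, 0.249, 0.2313]
tool_rot: [0.0, -0.066, 0.998, 0.0]
contact_force: [0.2, 0.9, 0.1]
gripper_width: -0.002
grasp_force: 0.0
```

>>> jog_arm(
  rows=[
    {"fingers": 0,"x": -17.5,"y": -32,"z": 0,"ax": 0,"ay": 0,"az": 0},
    {"fingers": 0,"x": -17.5,"y": -32,"z": 0,"ax": 0,"ay": 0,"az": 0},
    {"fingers": 0,"x": -17.5,"y": -32,"z": 5,"ax": 0,"ay": 0,"az": 0},
    {"fingers": 0,"x": -17.5,"y": -32,"z": 15,"ax": 0,"ay": 0,"az": 0},
    {"fingers": 0,"x": -17.5,"y": -32,"z": 25,"ax": 0,"ay": 0,"az": 0},
    {"fingers": 0,"x": -17.5,"y": -32,"z": 30,"ax": 0,"ay": 0,"az": 0},
    {"fingers": 0,"x": 0,"y": 0,"z": 40,"ax": 0,"ay": 0,"az": 0},
    {"fingers": 0,"x": 0,"y": 0,"z": 25,"ax": 0,"ay": 0,"az": 0},
  ],
)

```text
t: 2.6
eef_pos: [0.6165, 0.072, 0.0884]
tool_rot: [-0.001, -0.064, 0.998, -0.001]
contact_force: [-0.5, 0.4, 0.4]
gripper_width: -0.003
grasp_force: 0.0
```

Run:
```python
from h import *
c=cam('top');s=cam('scene')
a=cv2.resize(c['pixels'][140:260,255:405],None,fx=2.6,fy=2.6,interpolation=2)
b=cv2.resize(s['pixels'][120:300,240:400],None,fx=2.5,fy=2.5,interpolation=2)
h=max(a.shape[0],b.shape[0]);f=lambda i:cv2.copyMakeBorder(i,0,h-i.shape[0],0,0,0)
cv2.imwrite('pics/above.png',np.hstack([f(a),f(b)])[:,:,::-1])
o=bot.get_obs();print(o['t'],o['eef_pos'],o['contact_force'])
```

```text
2.7 [0.61431976 0.07331444 0.08729466] [-0.92910477  0.38500527 -0.78772559]
```

View pics/above.png

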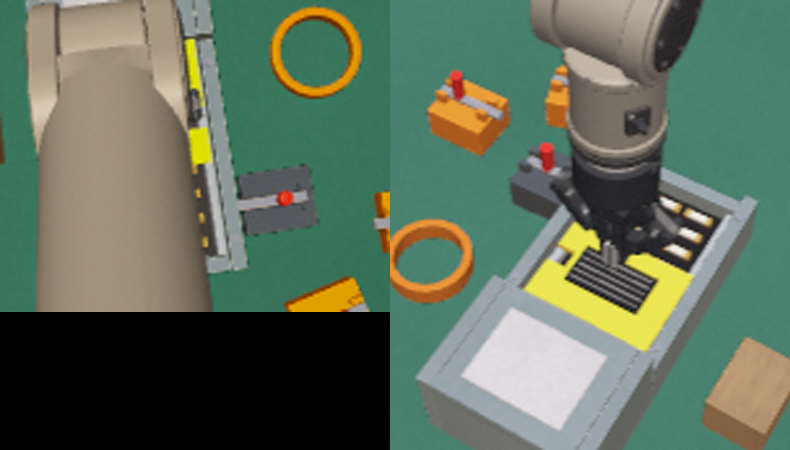

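The fingers hover over the pad, with the tip at about pixel (610,245) of the picture and the pad around it. Now I feel downward.

>>> jog_arm(
  rows=[
    {"fingers": 0,"x": 0,"y": 0,"z": 8,"ax": 0,"ay": 0,"az": 0},
    {"fingers": 0,"x": 0,"y": 0,"z": 6,"ax": 0,"ay": 0,"az": 0},
    {"fingers": 0,"x": 0,"y": 0,"z": 4,"ax": 0,"ay": 0,"az": 0},
    {"fingers": 0,"x": 0,"y": 0,"z": 2,"ax": 0,"ay": 0,"az": 0},
    {"fingers": 0,"x": 0,"y": 0,"z": 0,"ax": 0,"ay": 0,"az": 0},
    {"fingers": 0,"x": 0,"y": 0,"z": 0,"ax": 0,"ay": 0,"az": 0},
    {"fingers": 0,"x": 0,"y": 0,"z": 0,"ax": 0,"ay": 0,"az": 0},
    {"fingers": 0,"x": 0,"y": 0,"z": 0,"ax": 0,"ay": 0,"az": 0},
  ],
)

```text
t: 3.5
eef_pos: [0.6175, 0.074, 0.0716]
tool_rot: [0.0, -0.066, 0.998, 0.0]
contact_force: [0.1, 1.2, 0.8]
gripper_width: -0.0
grasp_force: 0.0
```

>>> jog_arm(
  rows=[
    {"fingers": 0,"x": 0,"y": 0,"z": 2,"ax": 0,"ay": 0,"az": 0},
    {"fingers": 0,"x": 0,"y": 0,"z": 2,"ax": 0,"ay": 0,"az": 0},
    {"fingers": 0,"x": 0,"y": 0,"z": 1,"ax": 0,"ay": 0,"az": 0},
    {"fingers": 0,"x": 0,"y": 0,"z": 1,"ax": 0,"ay": 0,"az": 0},
    {"fingers": 0,"x": 0,"y": 0,"z": 0.5,"ax": 0,"ay": 0,"az": 0},
    {"fingers": 0,"x": 0,"y": 0,"z": 0.5,"ax": 0,"ay": 0,"az": 0},
    {"fingers": 0,"x": 0,"y": 0,"z": 0,"ax": 0,"ay": 0,"az": 0},
    {"fingers": 0,"x": 0,"y": 0,"z": 0,"ax": 0,"ay": 0,"az": 0},
  ],
)

```text
t: 4.3
eef_pos: [0.6174, 0.074, 0.0643]
tool_rot: [0.0, -0.066, 0.998, 0.0]
contact_force: [0.2, 0.1, 0.1]
gripper_width: 0.001
grasp_force: 0.0
```

>>> jog_arm(
  rows=[
    {"fingers": 0,"x": 0,"y": 0,"z": 0.5,"ax": 0,"ay": 0,"az": 0},
    {"fingers": 0,"x": 0,"y": 0,"z": 0.5,"ax": 0,"ay": 0,"az": 0},
    {"fingers": 0,"x": 0,"y": 0,"z": 0.5,"ax": 0,"ay": 0,"az": 0},
    {"fingers": 0,"x": 0,"y": 0,"z": 0,"ax": 0,"ay": 0,"az": 0},
    {"fingers": 0,"x": 0,"y": 0,"z": 0,"ax": 0,"ay": 0,"az": 0},
    {"fingers": 0,"x": 0,"y": 0,"z": 0,"ax": 0,"ay": 0,"az": 0},
    {"fingers": 0,"x": 0,"y": 0,"z": 0,"ax": 0,"ay": 0,"az": 0},
    {"fingers": 0,"x": 0,"y": 0,"z": 0,"ax": 0,"ay": 0,"az": 0},
  ],
)

```text
t: 5.1
eef_pos: [0.6173, 0.074, 0.0628]
tool_rot: [0.0, -0.066, 0.998, 0.0]
contact_force: [0.2, -0.4, 0.2]
gripper_width: 0.002
grasp_force: 0.0
```

>>> jog_arm(
  rows=[
    {"fingers": 0,"x": 0,"y": 0,"z": 0.5,"ax": 0,"ay": 0,"az": 0},
    {"fingers": 0,"x": 0,"y": 0,"z": 0.5,"ax": 0,"ay": 0,"az": 0},
    {"fingers": 0,"x": 0,"y": 0,"z": 0.5,"ax": 0,"ay": 0,"az": 0},
    {"fingers": 0,"x": 0,"y": 0,"z": 0,"ax": 0,"ay": 0,"az": 0},
    {"fingers": 0,"x": 0,"y": 0,"z": 0,"ax": 0,"ay": 0,"az": 0},
    {"fingers": 0,"x": 0,"y": 0,"z": 0,"ax": 0,"ay": 0,"az": 0},
    {"fingers": 0,"x": 0,"y": 0,"z": 0,"ax": 0,"ay": 0,"az": 0},
    {"fingers": 0,"x": 0,"y": 0,"z": 0,"ax": 0,"ay": 0,"az": 0},
  ],
)

```text
t: 5.9
eef_pos: [0.6174, 0.074, 0.0613]
tool_rot: [0.0, -0.066, 0.998, 0.0]
contact_force: [1.4, 0.4, 0.3]
gripper_width: 0.0
grasp_force: 0.0
```

>>> jog_arm(
  rows=[
    {"fingers": 0,"x": 0,"y": 0,"z": 0.5,"ax": 0,"ay": 0,"az": 0},
    {"fingers": 0,"x": 0,"y": 0,"z": 0.5,"ax": 0,"ay": 0,"az": 0},
    {"fingers": 0,"x": 0,"y": 0,"z": 0.5,"ax": 0,"ay": 0,"az": 0},
    {"fingers": 0,"x": 0,"y": 0,"z": 0,"ax": 0,"ay": 0,"az": 0},
    {"fingers": 0,"x": 0,"y": 0,"z": 0,"ax": 0,"ay": 0,"az": 0},
    {"fingers": 0,"x": 0,"y": 0,"z": 0,"ax": 0,"ay": 0,"az": 0},
    {"fingers": 0,"x": 0,"y": 0,"z": 0,"ax": 0,"ay": 0,"az": 0},
    {"fingers": 0,"x": 0,"y": 0,"z": 0,"ax": 0,"ay": 0,"az": 0},
  ],
)

```text
t: 6.7
eef_pos: [0.6173, 0.074, 0.0598]
tool_rot: [0.0, -0.066, 0.998, 0.0]
contact_force: [-0.2, 0.5, 0.2]
gripper_width: 0.0
grasp_force: 0.0
```

>>> jog_arm(
  rows=[
    {"fingers": 0,"x": 0,"y": 0,"z": 0.5,"ax": 0,"ay": 0,"az": 0},
    {"fingers": 0,"x": 0,"y": 0,"z": 0.5,"ax": 0,"ay": 0,"az": 0},
    {"fingers": 0,"x": 0,"y": 0,"z": 0.5,"ax": 0,"ay": 0,"az": 0},
    {"fingers": 0,"x": 0,"y": 0,"z": 0,"ax": 0,"ay": 0,"az": 0},
    {"fingers": 0,"x": 0,"y": 0,"z": 0,"ax": 0,"ay": 0,"az": 0},
    {"fingers": 0,"x": 0,"y": 0,"z": 0,"ax": 0,"ay": 0,"az": 0},
    {"fingers": 0,"x": 0,"y": 0,"z": 0,"ax": 0,"ay": 0,"az": 0},
    {"fingers": 0,"x": 0,"y": 0,"z": 0,"ax": 0,"ay": 0,"az": 0},
  ],
)

```text
t: 7.5
eef_pos: [0.6174, 0.074, 0.0583]
tool_rot: [0.0, -0.066, 0.998, 0.0]
contact_force: [1.0, 0.0, 0.1]
gripper_width: -0.002
grasp_force: 0.0
```

>>> jog_arm(
  rows=[
    {"fingers": 0,"x": 0,"y": 0,"z": 0.5,"ax": 0,"ay": 0,"az": 0},
    {"fingers": 0,"x": 0,"y": 0,"z": 0.5,"ax": 0,"ay": 0,"az": 0},
    {"fingers": 0,"x": 0,"y": 0,"z": 0.5,"ax": 0,"ay": 0,"az": 0},
    {"fingers": 0,"x": 0,"y": 0,"z": 0,"ax": 0,"ay": 0,"az": 0},
    {"fingers": 0,"x": 0,"y": 0,"z": 0,"ax": 0,"ay": 0,"az": 0},
    {"fingers": 0,"x": 0,"y": 0,"z": 0,"ax": 0,"ay": 0,"az": 0},
    {"fingers": 0,"x": 0,"y": 0,"z": 0,"ax": 0,"ay": 0,"az": 0},
    {"fingers": 0,"x": 0,"y": 0,"z": 0,"ax": 0,"ay": 0,"az": 0},
  ],
)

```text
t: 8.3
eef_pos: [0.6173, 0.074, 0.0568]
tool_rot: [-0.0, -0.066, 0.998, 0.0]
contact_force: [-0.7, -0.3, 0.2]
gripper_width: -0.001
grasp_force: 0.0
```

>>> jog_arm(
  rows=[
    {"fingers": 0,"x": 0,"y": 0,"z": 0.5,"ax": 0,"ay": 0,"az": 0},
    {"fingers": 0,"x": 0,"y": 0,"z": 0.5,"ax": 0,"ay": 0,"az": 0},
    {"fingers": 0,"x": 0,"y": 0,"z": 0.5,"ax": 0,"ay": 0,"az": 0},
    {"fingers": 0,"x": 0,"y": 0,"z": 0,"ax": 0,"ay": 0,"az": 0},
    {"fingers": 0,"x": 0,"y": 0,"z": 0,"ax": 0,"ay": 0,"az": 0},
    {"fingers": 0,"x": 0,"y": 0,"z": 0,"ax": 0,"ay": 0,"az": 0},
    {"fingers": 0,"x": 0,"y": 0,"z": 0,"ax": 0,"ay": 0,"az": 0},
    {"fingers": 0,"x": 0,"y": 0,"z": 0,"ax": 0,"ay": 0,"az": 0},
  ],
)

```text
t: 9.1
eef_pos: [0.6175, 0.074, 0.0564]
tool_rot: [0.0, -0.066, 0.998, 0.0]
contact_force: [-3.6, -0.1, 9.5]
gripper_width: -0.004
grasp_force: 4.8
```

Contact is at z≈0.0565 with stiffness about 8 N/mm, so the runners rise to the rear by about 0.026 rad. I press to about 17 N and start dragging.

>>> jog_arm(
  rows=[
    {"fingers": 0,"x": 0,"y": 0,"z": 0.5,"ax": 0,"ay": 0,"az": 0},
    {"fingers": 0,"x": 0,"y": 0,"z": 0.4,"ax": 0,"ay": 0,"az": 0},
    {"fingers": 0,"x": 0,"y": 0,"z": 0,"ax": 0,"ay": 0,"az": 0},
    {"fingers": 0,"x": 1,"y": 0,"z": 0.03,"ax": 0,"ay": 0,"az": 0},
    {"fingers": 0,"x": 1.5,"y": 0,"z": 0.04,"ax": 0,"ay": 0,"az": 0},
    {"fingers": 0,"x": 2,"y": 0,"z": 0.05,"ax": 0,"ay": 0,"az": 0},
    {"fingers": 0,"x": 2,"y": 0,"z": 0.05,"ax": 0,"ay": 0,"az": 0},
    {"fingers": 0,"x": 2,"y": 0,"z": 0.05,"ax": 0,"ay": 0,"az": 0},
  ],
)

```text
t: 9.9
eef_pos: [0.6126, 0.0734, 0.0563]
tool_rot: [0.004, -0.066, 0.998, 0.0]
contact_force: [4.3, 1.2, 6.9]
gripper_width: 0.001
grasp_force: 3.1
```

>>> jog_arm(
  rows=[
    {"fingers": 0,"x": 0,"y": 0,"z": 0,"ax": 0,"ay": 0,"az": 0},
    {"fingers": 0,"x": 0,"y": 0,"z": 0.3,"ax": 0,"ay": 0,"az": 0},
    {"fingers": 0,"x": 0,"y": 0,"z": 0.3,"ax": 0,"ay": 0,"az": 0},
    {"fingers": 0,"x": 0,"y": 0,"z": 0,"ax": 0,"ay": 0,"az": 0},
    {"fingers": 0,"x": 0,"y": 0,"z": 0,"ax": 0,"ay": 0,"az": 0},
    {"fingers": 0,"x": 0,"y": 0,"z": 0,"ax": 0,"ay": 0,"az": 0},
    {"fingers": 0,"x": 0,"y": 0,"z": 0,"ax": 0,"ay": 0,"az": 0},
    {"fingers": 0,"x": 0,"y": 0,"z": 0,"ax": 0,"ay": 0,"az": 0},
  ],
)

```text
t: 10.7
eef_pos: [0.6123, 0.0734, 0.0562]
tool_rot: [0.004, -0.066, 0.998, 0.0]
contact_force: [1.5, 0.0, 12.3]
gripper_width: 0.0
grasp_force: 6.0
```

>>> jog_arm(
  rows=[
    {"fingers": 0,"x": 0,"y": 0,"z": 0.4,"ax": 0,"ay": 0,"az": 0},
    {"fingers": 0,"x": 0,"y": 0,"z": 0.4,"ax": 0,"ay": 0,"az": 0},
    {"fingers": 0,"x": 1,"y": 0,"z": 0.03,"ax": 0,"ay": 0,"az": 0},
    {"fingers": 0,"x": 2,"y": 0,"z": 0.05,"ax": 0,"ay": 0,"az": 0},
    {"fingers": 0,"x": 2,"y": 0,"z": 0.05,"ax": 0,"ay": 0,"az": 0},
    {"fingers": 0,"x": 2,"y": 0,"z": 0.05,"ax": 0,"ay": 0,"az": 0},
    {"fingers": 0,"x": 2,"y": 0,"z": 0.05,"ax": 0,"ay": 0,"az": 0},
    {"fingers": 0,"x": 2,"y": 0,"z": 0.05,"ax": 0,"ay": 0,"az": 0},
  ],
)

```text
t: 11.5
eef_pos: [0.6035, 0.0722, 0.0559]
tool_rot: [0.006, -0.066, 0.998, 0.001]
contact_force: [5.0, 0.6, 12.9]
gripper_width: -0.0
grasp_force: 6.4
```

```bash
cat > cov.py <<'E'
from h import *
th=.1327;t=np.array([.4685,.0525]);R=np.array([[np.cos(th),-np.sin(th)],[np.sin(th),np.cos(th)]])
def edge(n,c):
    hsv=cv2.cvtColor(c['pixels'],cv2.COLOR_RGB2HSV)
    for y in (.06,.05,.04,-.04,-.06):
        r=[]
        for x in np.arange(.005,.222,.001):
            w=R@[x,y]+t; u,v=proj(c,[*w,.05+.026*(x-.016)]); p=hsv[int(round(v)),int(round(u))]
            r.append(20<p[0]<38 and p[1]>150 and p[2]>100)
        r=np.array(r); i=np.where(r)[0]
        print(n,y,(round(.005+i[0]*.001,3),round(.005+i[-1]*.001,3)) if len(i) else None)
def run():
    for n in('scene','top'): edge(n,cam(n))
    o=bot.get_obs();print(o['t'],o['eef_pos'],o['contact_force'],'tip case x',R.T@(o['eef_pos'][:2]-t))
if __name__=='__main__':
    for n in('scene','top'):
        c=cam(n); d=dict(c); d['pixels']=cv2.imread('pics/%s1.png'%n)[:,:,::-1].copy(); edge('0'+n,d)
    run()
E
python3 cov.py
```

```text
0scene 0.06 (np.float64(0.107), np.float64(0.201))
0scene 0.05 (np.float64(0.104), np.float64(0.202))
0scene 0.04 (np.float64(0.106), np.float64(0.199))
0scene -0.04 (np.float64(0.107), np.float64(0.203))
0scene -0.06 (np.float64(0.108), np.float64(0.202))
0top 0.06 (np.float64(0.106), np.float64(0.221))
0top 0.05 (np.float64(0.104), np.float64(0.221))
0top 0.04 (np.float64(0.106), np.float64(0.221))
0top -0.04 (np.float64(0.107), np.float64(0.221))
0top -0.06 (np.float64(0.106), np.float64(0.221))
scene 0.06 (np.float64(0.097), np.float64(0.201))
scene 0.05 (np.float64(0.095), np.float64(0.202))
scene 0.04 (np.float64(0.096), np.float64(0.199))
scene -0.04 (np.float64(0.13), np.float64(0.203))
scene -0.06 (np.float64(0.108), np.float64(0.202))
top 0.06 None
top 0.05 None
top 0.04 None
top -0.04 None
top -0.06 (np.float64(0.096), np.float64(0.221))
11.7 [0.60312447 0.0720856  0.05591905] [ 4.0924647   0.77829266 13.21557352] tip case x [0.13603227 0.00160112]
```

The cover front edge has moved from 0.106 to 0.096, so the drag works. I continue with slightly more press.

>>> jog_arm(
  rows=[
    {"fingers": 0,"x": 1,"y": 0,"z": 0.3,"ax": 0,"ay": 0,"az": 0},
    {"fingers": 0,"x": 2,"y": 0,"z": 0.15,"ax": 0,"ay": 0,"az": 0},
    {"fingers": 0,"x": 2,"y": 0,"z": 0.05,"ax": 0,"ay": 0,"az": 0},
    {"fingers": 0,"x": 2,"y": 0,"z": 0.05,"ax": 0,"ay": 0,"az": 0},
    {"fingers": 0,"x": 2,"y": 0,"z": 0.05,"ax": 0,"ay": 0,"az": 0},
    {"fingers": 0,"x": 2,"y": 0,"z": 0.05,"ax": 0,"ay": 0,"az": 0},
    {"fingers": 0,"x": 2,"y": 0,"z": 0.05,"ax": 0,"ay": 0,"az": 0},
    {"fingers": 0,"x": 2,"y": 0,"z": 0.05,"ax": 0,"ay": 0,"az": 0},
  ],
)

```text
t: 12.5
eef_pos: [0.5891, 0.0702, 0.0556]
tool_rot: [0.006, -0.066, 0.998, 0.001]
contact_force: [4.6, 0.4, 15.3]
gripper_width: -0.004
grasp_force: 7.7
```

>>> jog_arm(
  rows=[
    {"fingers": 0,"x": 2.5,"y": 0,"z": 0.07,"ax": 0,"ay": 0,"az": 0},
    {"fingers": 0,"x": 2.5,"y": 0,"z": 0.07,"ax": 0,"ay": 0,"az": 0},
    {"fingers": 0,"x": 2.5,"y": 0,"z": 0.07,"ax": 0,"ay": 0,"az": 0},
    {"fingers": 0,"x": 2.5,"y": 0,"z": 0.07,"ax": 0,"ay": 0,"az": 0},
    {"fingers": 0,"x": 2.5,"y": 0,"z": 0.07,"ax": 0,"ay": 0,"az": 0},
    {"fingers": 0,"x": 2.5,"y": 0,"z": 0.07,"ax": 0,"ay": 0,"az": 0},
    {"fingers": 0,"x": 2.5,"y": 0,"z": 0.07,"ax": 0,"ay": 0,"az": 0},
    {"fingers": 0,"x": 2.5,"y": 0,"z": 0.07,"ax": 0,"ay": 0,"az": 0},
  ],
)

```text
t: 13.3
eef_pos: [0.5696, 0.0674, 0.055]
tool_rot: [0.006, -0.066, 0.998, 0.001]
contact_force: [5.1, -0.4, 17.5]
gripper_width: -0.001
grasp_force: 8.5
```

>>> jog_arm(
  rows=[
    {"fingers": 0,"x": 2.5,"y": 0,"z": 0.05,"ax": 0,"ay": 0,"az": 0},
    {"fingers": 0,"x": 2.5,"y": 0,"z": 0.05,"ax": 0,"ay": 0,"az": 0},
    {"fingers": 0,"x": 2.5,"y": 0,"z": 0.05,"ax": 0,"ay": 0,"az": 0},
    {"fingers": 0,"x": 2.5,"y": 0,"z": 0.05,"ax": 0,"ay": 0,"az": 0},
    {"fingers": 0,"x": 2.5,"y": 0,"z": 0.05,"ax": 0,"ay": 0,"az": 0},
    {"fingers": 0,"x": 2.5,"y": 0,"z": 0.05,"ax": 0,"ay": 0,"az": 0},
    {"fingers": 0,"x": 2.5,"y": 0,"z": 0.05,"ax": 0,"ay": 0,"az": 0},
    {"fingers": 0,"x": 2.5,"y": 0,"z": 0.05,"ax": 0,"ay": 0,"az": 0},
  ],
)

```text
t: 14.1
eef_pos: [0.5499, 0.0647, 0.0546]
tool_rot: [0.006, -0.065, 0.998, 0.001]
contact_force: [5.4, -1.7, 17.9]
gripper_width: 0.001
grasp_force: 8.8
```

```bash
python3 -c "import cov;cov.run()"
```

```text
scene 0.06 (np.float64(0.043), np.float64(0.201))
scene 0.05 (np.float64(0.042), np.float64(0.202))
scene 0.04 (np.float64(0.044), np.float64(0.199))
scene -0.04 (np.float64(0.058), np.float64(0.203))
scene -0.06 (np.float64(0.051), np.float64(0.202))
top 0.06 (np.float64(0.164), np.float64(0.221))
top 0.05 (np.float64(0.158), np.float64(0.221))
top 0.04 (np.float64(0.158), np.float64(0.221))
top -0.04 (np.float64(0.163), np.float64(0.221))
top -0.06 (np.float64(0.043), np.float64(0.221))
14.2 [0.54941648 0.06466439 0.05455102] [ 3.10443546 -0.91460771 19.12571223] tip case x [0.08181457 0.00135131]
```

>>> jog_arm(
  rows=[
    {"fingers": 0,"x": 2.5,"y": 0,"z": 0.05,"ax": 0,"ay": 0,"az": 0},
    {"fingers": 0,"x": 2.5,"y": 0,"z": 0.05,"ax": 0,"ay": 0,"az": 0},
    {"fingers": 0,"x": 2.5,"y": 0,"z": 0.05,"ax": 0,"ay": 0,"az": 0},
    {"fingers": 0,"x": 2.5,"y": 0,"z": 0.05,"ax": 0,"ay": 0,"az": 0},
    {"fingers": 0,"x": 2.5,"y": 0,"z": 0.05,"ax": 0,"ay": 0,"az": 0},
    {"fingers": 0,"x": 2.5,"y": 0,"z": 0.05,"ax": 0,"ay": 0,"az": 0},
    {"fingers": 0,"x": 2,"y": 0,"z": 0.05,"ax": 0,"ay": 0,"az": 0},
    {"fingers": 0,"x": 2,"y": 0,"z": 0.05,"ax": 0,"ay": 0,"az": 0},
  ],
)

```text
t: 15.0
eef_pos: [0.5311, 0.0621, 0.0541]
tool_rot: [0.007, -0.065, 0.998, 0.001]
contact_force: [5.0, -0.8, 18.6]
gripper_width: 0.001
grasp_force: 9.2
```

>>> jog_arm(
  rows=[
    {"fingers": 0,"x": 1,"y": 0,"z": 0.02,"ax": 0,"ay": 0,"az": 0},
    {"fingers": 0,"x": 1,"y": 0,"z": 0.02,"ax": 0,"ay": 0,"az": 0},
    {"fingers": 0,"x": 1,"y": 0,"z": 0.02,"ax": 0,"ay": 0,"az": 0},
    {"fingers": 0,"x": 1,"y": 0,"z": 0.02,"ax": 0,"ay": 0,"az": 0},
    {"fingers": 0,"x": 0.5,"y": 0,"z": 0,"ax": 0,"ay": 0,"az": 0},
    {"fingers": 0,"x": 0.5,"y": 0,"z": 0,"ax": 0,"ay": 0,"az": 0},
    {"fingers": 0,"x": 0,"y": 0,"z": 0,"ax": 0,"ay": 0,"az": 0},
    {"fingers": 0,"x": 0,"y": 0,"z": 0,"ax": 0,"ay": 0,"az": 0},
  ],
)

```text
t: 15.8
eef_pos: [0.5261, 0.0614, 0.054]
tool_rot: [0.006, -0.065, 0.998, 0.001]
contact_force: [5.0, -2.0, 18.9]
gripper_width: 0.005
grasp_force: 9.5
```

```bash
python3 -c "import cov;cov.run()"
```

```text
scene 0.06 (np.float64(0.02), np.float64(0.201))
scene 0.05 (np.float64(0.019), np.float64(0.202))
scene 0.04 (np.float64(0.018), np.float64(0.199))
scene -0.04 (np.float64(0.035), np.float64(0.203))
scene -0.06 (np.float64(0.026), np.float64(0.202))
top 0.06 (np.float64(0.129), np.float64(0.217))
top 0.05 (np.float64(0.122), np.float64(0.218))
top 0.04 (np.float64(0.123), np.float64(0.219))
top -0.04 (np.float64(0.127), np.float64(0.22))
top -0.06 (np.float64(0.021), np.float64(0.22))
15.9 [0.52611668 0.06138305 0.05394702] [ 3.63561294 -1.09250044 19.53825784] tip case x [0.05828546 0.00118164]
```

>>> jog_arm(
  rows=[
    {"fingers": 0,"x": 0.6,"y": 0,"z": 0,"ax": 0,"ay": 0,"az": 0},
    {"fingers": 0,"x": 0.6,"y": 0,"z": 0,"ax": 0,"ay": 0,"az": 0},
    {"fingers": 0,"x": 0.6,"y": 0,"z": 0,"ax": 0,"ay": 0,"az": 0},
    {"fingers": 0,"x": 0.6,"y": 0,"z": 0,"ax": 0,"ay": 0,"az": 0},
    {"fingers": 0,"x": 0.6,"y": 0,"z": 0,"ax": 0,"ay": 0,"az": 0},
    {"fingers": 0,"x": 0,"y": 0,"z": 0,"ax": 0,"ay": 0,"az": 0},
    {"fingers": 0,"x": 0,"y": 0,"z": 0,"ax": 0,"ay": 0,"az": 0},
    {"fingers": 0,"x": 0,"y": 0,"z": 0,"ax": 0,"ay": 0,"az": 0},
  ],
)

```text
t: 16.7
eef_pos: [0.5239, 0.0611, 0.0539]
tool_rot: [0.007, -0.065, 0.998, 0.001]
contact_force: [6.9, -1.2, 15.8]
gripper_width: 0.0
grasp_force: 7.9
```

>>> jog_arm(
  rows=[
    {"fingers": 0,"x": 0.5,"y": 0,"z": 0,"ax": 0,"ay": 0,"az": 0},
    {"fingers": 0,"x": 0.5,"y": 0,"z": 0,"ax": 0,"ay": 0,"az": 0},
    {"fingers": 0,"x": 0.5,"y": 0,"z": 0,"ax": 0,"ay": 0,"az": 0},
    {"fingers": 0,"x": 0.5,"y": 0,"z": 0,"ax": 0,"ay": 0,"az": 0},
    {"fingers": 0,"x": 0,"y": 0,"z": 0,"ax": 0,"ay": 0,"az": 0},
    {"fingers": 0,"x": 0,"y": 0,"z": 0,"ax": 0,"ay": 0,"az": 0},
    {"fingers": 0,"x": 0,"y": 0,"z": 0,"ax": 0,"ay": 0,"az": 0},
    {"fingers": 0,"x": 0,"y": 0,"z": 0,"ax": 0,"ay": 0,"az": 0},
  ],
)

```text
t: 17.5
eef_pos: [0.5225, 0.0611, 0.0539]
tool_rot: [0.008, -0.065, 0.998, 0.001]
contact_force: [8.4, -0.3, 13.8]
gripper_width: 0.001
grasp_force: 6.8
```

>>> jog_arm(
  rows=[
    {"fingers": 0,"x": 0,"y": 0,"z": 0.3,"ax": 0,"ay": 0,"az": 0},
    {"fingers": 0,"x": 0,"y": 0,"z": 0.3,"ax": 0,"ay": 0,"az": 0},
    {"fingers": 0,"x": 0.5,"y": 0,"z": 0,"ax": 0,"ay": 0,"az": 0},
    {"fingers": 0,"x": 0.5,"y": 0,"z": 0,"ax": 0,"ay": 0,"az": 0},
    {"fingers": 0,"x": 0.5,"y": 0,"z": 0,"ax": 0,"ay": 0,"az": 0},
    {"fingers": 0,"x": 0.5,"y": 0,"z": 0,"ax": 0,"ay": 0,"az": 0},
    {"fingers": 0,"x": 0,"y": 0,"z": 0,"ax": 0,"ay": 0,"az": 0},
    {"fingers": 0,"x": 0,"y": 0,"z": 0,"ax": 0,"ay": 0,"az": 0},
  ],
)

```text
t: 18.3
eef_pos: [0.5217, 0.0611, 0.0539]
tool_rot: [0.009, -0.065, 0.998, 0.001]
contact_force: [10.0, -0.1, 17.3]
gripper_width: 0.001
grasp_force: 7.9
```

```bash
python3 -c "import cov;cov.run()"
```

```text
scene 0.06 (np.float64(0.017), np.float64(0.201))
scene 0.05 (np.float64(0.017), np.float64(0.202))
scene 0.04 (np.float64(0.018), np.float64(0.199))
scene -0.04 (np.float64(0.027), np.float64(0.203))
scene -0.06 (np.float64(0.02), np.float64(0.202))
top 0.06 (np.float64(0.119), np.float64(0.214))
top 0.05 (np.float64(0.115), np.float64(0.218))
top 0.04 (np.float64(0.113), np.float64(0.216))
top -0.04 (np.float64(0.119), np.float64(0.218))
top -0.06 (np.float64(0.018), np.float64(0.217))
18.4 [0.5216585  0.06111397 0.05386953] [ 9.81585921 -0.02973348 15.8021756 ] tip case x [0.05383087 0.00150479]
```

Fx is 10 N with no further motion, so the cover is against the stop. I give it one more small push, then lift off.

>>> jog_arm(
  rows=[
    {"fingers": 0,"x": 0.5,"y": 0,"z": 0.1,"ax": 0,"ay": 0,"az": 0},
    {"fingers": 0,"x": 0.5,"y": 0,"z": 0.1,"ax": 0,"ay": 0,"az": 0},
    {"fingers": 0,"x": 0.5,"y": 0,"z": 0,"ax": 0,"ay": 0,"az": 0},
    {"fingers": 0,"x": 0,"y": 0,"z": 0,"ax": 0,"ay": 0,"az": 0},
    {"fingers": 0,"x": 0,"y": 0,"z": 0,"ax": 0,"ay": 0,"az": 0},
    {"fingers": 0,"x": 0,"y": 0,"z": 0,"ax": 0,"ay": 0,"az": 0},
    {"fingers": 0,"x": 0,"y": 0,"z": 0,"ax": 0,"ay": 0,"az": 0},
    {"fingers": 0,"x": 0,"y": 0,"z": 0,"ax": 0,"ay": 0,"az": 0},
  ],
)

```text
t: 19.2
eef_pos: [0.5206, 0.0611, 0.0538]
tool_rot: [0.009, -0.065, 0.998, 0.001]
contact_force: [10.0, 0.1, 16.2]
gripper_width: -0.001
grasp_force: 8.1
```

>>> jog_arm(
  rows=[
    {"fingers": 0,"x": 0,"y": 0,"z": -5,"ax": 0,"ay": 0,"az": 0},
    {"fingers": 0,"x": 0,"y": 0,"z": -15,"ax": 0,"ay": 0,"az": 0},
    {"fingers": 0,"x": 0,"y": 0,"z": -25,"ax": 0,"ay": 0,"az": 0},
    {"fingers": 0,"x": 0,"y": 0,"z": -30,"ax": 0,"ay": 0,"az": 0},
    {"fingers": 0,"x": 0,"y": -20,"z": -5,"ax": 0,"ay": 0,"az": 0},
    {"fingers": 0,"x": 0,"y": -40,"z": 0,"ax": 0,"ay": 0,"az": 0},
    {"fingers": 0,"x": 0,"y": -45,"z": 0,"ax": 0,"ay": 0,"az": 0},
    {"fingers": 0,"x": 0,"y": -45,"z": 0,"ax": 0,"ay": 0,"az": 0},
  ],
)

```text
t: 20.0
eef_pos: [0.5305, -0.0898, 0.1295]
tool_rot: [-0.0, -0.066, 0.998, 0.0]
contact_force: [0.8, 0.8, 0.0]
gripper_width: -0.002
grasp_force: 0.0
```

Run:
```python
import cov
from h import *
cov.run()
c=cam('top');s=cam('scene')
a=cv2.resize(c['pixels'][140:260,255:405],None,fx=2.6,fy=2.6,interpolation=2)
b=cv2.resize(s['pixels'][140:270,250:400],None,fx=2.6,fy=2.6,interpolation=2)
h=max(a.shape[0],b.shape[0]);f=lambda i:cv2.copyMakeBorder(i,0,h-i.shape[0],0,0,0)
cv2.imwrite('pics/home.png',np.hstack([f(a),f(b)])[:,:,::-1])
```

```text
scene 0.06 (np.float64(0.017), np.float64(0.201))
scene 0.05 (np.float64(0.017), np.float64(0.202))
scene 0.04 (np.float64(0.018), np.float64(0.199))
scene -0.04 (np.float64(0.019), np.float64(0.203))
scene -0.06 (np.float64(0.02), np.float64(0.202))
top 0.06 (np.float64(0.018), np.float64(0.214))
top 0.05 (np.float64(0.019), np.float64(0.218))
top 0.04 (np.float64(0.017), np.float64(0.216))
top -0.04 (np.float64(0.019), np.float64(0.218))
top -0.06 (np.float64(0.018), np.float64(0.217))
20.1 [ 0.53028816 -0.09642617  0.12967469] [-0.69806999  0.42920536 -0.31582688] tip case x [ 0.04154039 -0.1557921 ]
```

View pics/home.png

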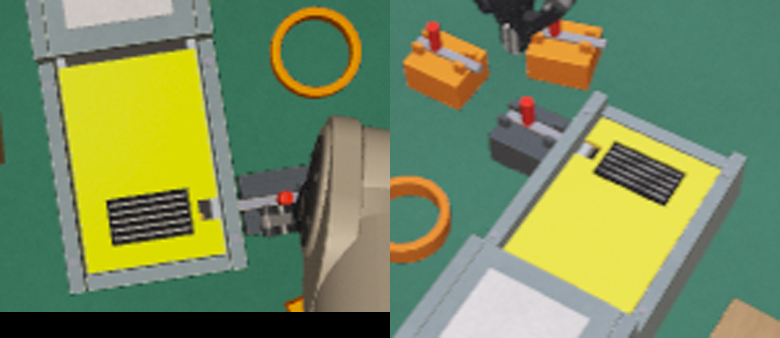

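The cover is home: its front edge is at the front wall (picture about (90,270) to (225,255)), and the knob is still drawn back at (285,198). Next I go to the outer side of the knob.

>>> jog_arm(
  rows=[
    {"fingers": 0,"x": -9,"y": -8,"z": 0,"ax": 0,"ay": 0,"az": 0},
    {"fingers": 0,"x": -9,"y": -8,"z": 0,"ax": 0,"ay": 0,"az": 0},
    {"fingers": 0,"x": 0,"y": 0,"z": 0,"ax": 0,"ay": 0,"az": 0},
    {"fingers": 0,"x": 0,"y": 0,"z": 0,"ax": 0,"ay": 0,"az": 0},
    {"fingers": 0,"x": 0,"y": 0,"z": 0,"ax": 0,"ay": 0,"az": 0},
    {"fingers": 0,"x": 0,"y": 0,"z": 0,"ax": 0,"ay": 0,"az": 0},
    {"fingers": 0,"x": 0,"y": 0,"z": 0,"ax": 0,"ay": 0,"az": 0},
    {"fingers": 0,"x": 0,"y": 0,"z": 0,"ax": 0,"ay": 0,"az": 0},
  ],
)

```text
t: 21.0
eef_pos: [0.5508, -0.1021, 0.1295]
tool_rot: [-0.0, -0.066, 0.998, 0.0]
contact_force: [0.2, -0.4, 0.8]
gripper_width: 0.0
grasp_force: 0.0
```

Run:
```python
import cov
from h import *
o=bot.get_obs();p=o['eef_pos'];print(p,cov.R.T@(p[:2]-cov.t))
for n in('scene','top'):
    c=cam(n);h=cv2.cvtColor(c['pixels'],cv2.COLOR_RGB2HSV)
    m=(((h[:,:,0]<6)|(h[:,:,0]>174))&(h[:,:,1]>170)&(h[:,:,2]>120)).astype('uint8')
    N,l,st,ce=cv2.connectedComponentsWithStats(m)
    u,v=proj(c,[.5464,-.068,.083])
    for i in range(1,N):
        if st[i,4]>6 and abs(ce[i][0]-u)<40 and abs(ce[i][1]-v)<40: print(n,st[i],ce[i],'pred',u,v)
    if n=='scene':
        b=cv2.resize(c['pixels'][110:250,230:400],None,fx=3,fy=3,interpolation=2);cv2.imwrite('pics/k.png',b[:,:,::-1])
```

```text
[ 0.55078855 -0.10212509  0.1295369 ] [ 0.06110651 -0.16415334]
scene [311 143   4  11  38] [312.65789474 147.78947368] pred 302.2573551406718 178.76160829387558
scene [265 149   4  11  36] [266.55555556 153.55555556] pred 302.2573551406718 178.76160829387558
scene [300 177   5  11  43] [302.3255814  181.93023256] pred 302.2573551406718 178.76160829387558
```

View pics/k.png

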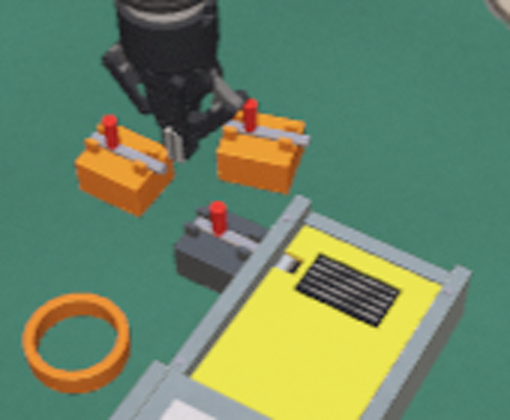

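Tip at about (178,150) in the crop, real knob top at (218,206), and the orange look-alikes stay clear. I move out a little more and descend.

>>> jog_arm(
  rows=[
    {"fingers": 0,"x": 0,"y": -6,"z": 0,"ax": 0,"ay": 0,"az": 0},
    {"fingers": 0,"x": 0,"y": 0,"z": 10,"ax": 0,"ay": 0,"az": 0},
    {"fingers": 0,"x": 0,"y": 0,"z": 15,"ax": 0,"ay": 0,"az": 0},
    {"fingers": 0,"x": 0,"y": 0,"z": 15,"ax": 0,"ay": 0,"az": 0},
    {"fingers": 0,"x": 0,"y": 0,"z": 14,"ax": 0,"ay": 0,"az": 0},
    {"fingers": 0,"x": 0,"y": 0,"z": 10,"ax": 0,"ay": 0,"az": 0},
    {"fingers": 0,"x": 0,"y": 0,"z": 4,"ax": 0,"ay": 0,"az": 0},
    {"fingers": 0,"x": 0,"y": 0,"z": 0,"ax": 0,"ay": 0,"az": 0},
  ],
)

```text
t: 21.9
eef_pos: [0.5514, -0.1083, 0.0609]
tool_rot: [-0.001, -0.066, 0.998, 0.0]
contact_force: [-0.2, -1.0, 0.4]
gripper_width: 0.006
grasp_force: 0.0
```

>>> jog_arm(
  rows=[
    {"fingers": 0,"x": 0,"y": 2,"z": 0,"ax": 0,"ay": 0,"az": 0},
    {"fingers": 0,"x": 0,"y": 2,"z": 0,"ax": 0,"ay": 0,"az": 0},
    {"fingers": 0,"x": 0,"y": 2,"z": 0,"ax": 0,"ay": 0,"az": 0},
    {"fingers": 0,"x": 0,"y": 2,"z": 0,"ax": 0,"ay": 0,"az": 0},
    {"fingers": 0,"x": 0,"y": 2,"z": 0,"ax": 0,"ay": 0,"az": 0},
    {"fingers": 0,"x": 0,"y": 2,"z": 0,"ax": 0,"ay": 0,"az": 0},
    {"fingers": 0,"x": 0,"y": 2,"z": 0,"ax": 0,"ay": 0,"az": 0},
    {"fingers": 0,"x": 0,"y": 2,"z": 0,"ax": 0,"ay": 0,"az": 0},
  ],
)

```text
t: 22.7
eef_pos: [0.5496, -0.0922, 0.0615]
tool_rot: [-0.0, -0.066, 0.998, 0.0]
contact_force: [0.2, 0.7, -0.4]
gripper_width: 0.003
grasp_force: 0.0
```

Now at case y≈-0.154.

>>> jog_arm(
  rows=[
    {"fingers": 0,"x": 0,"y": 2,"z": 0,"ax": 0,"ay": 0,"az": 0},
    {"fingers": 0,"x": 0,"y": 2,"z": 0,"ax": 0,"ay": 0,"az": 0},
    {"fingers": 0,"x": 0,"y": 2,"z": 0,"ax": 0,"ay": 0,"az": 0},
    {"fingers": 0,"x": 0,"y": 2,"z": 0,"ax": 0,"ay": 0,"az": 0},
    {"fingers": 0,"x": 0,"y": 2,"z": 0,"ax": 0,"ay": 0,"az": 0},
    {"fingers": 0,"x": 0,"y": 2,"z": 0,"ax": 0,"ay": 0,"az": 0},
    {"fingers": 0,"x": 0,"y": 2,"z": 0,"ax": 0,"ay": 0,"az": 0},
    {"fingers": 0,"x": 0,"y": 2,"z": 0,"ax": 0,"ay": 0,"az": 0},
  ],
)

```text
t: 23.5
eef_pos: [0.5474, -0.0764, 0.0615]
tool_rot: [-0.0, -0.066, 0.998, 0.0]
contact_force: [-0.3, -2.3, 0.3]
gripper_width: -0.002
grasp_force: 1.1
```

```bash
cat > kn.py <<'E'
import cov
from h import *
o=bot.get_obs();p=o['eef_pos'];print(o['t'],p,cov.R.T@(p[:2]-cov.t),o['contact_force'])
c=cam('scene');h=cv2.cvtColor(c['pixels'],cv2.COLOR_RGB2HSV)
m=(((h[:,:,0]<6)|(h[:,:,0]>174))&(h[:,:,1]>170)&(h[:,:,2]>120)).astype('uint8')
N,l,st,ce=cv2.connectedComponentsWithStats(m)
for i in range(1,N):
    if st[i,4]>4 and 285<ce[i][0]<335 and 165<ce[i][1]<215:
        q=onz(c,*ce[i],.066+.005); print(st[i],ce[i],cov.R.T@(q[:2]-cov.t))
E
python3 kn.py
```

```text
23.5 [ 0.54740446 -0.07636513  0.06148206] [ 0.06116049 -0.1381721 ] [-0.3489004  -2.27353852  0.32552295]
[304 179   5  11  44] [306.29545455 183.68181818] [ 0.06175945 -0.11766748]
```

>>> jog_arm(
  rows=[
    {"fingers": 0,"x": 0,"y": 2,"z": 0,"ax": 0,"ay": 0,"az": 0},
    {"fingers": 0,"x": 0,"y": 2,"z": 0,"ax": 0,"ay": 0,"az": 0},
    {"fingers": 0,"x": 0,"y": 2,"z": 0,"ax": 0,"ay": 0,"az": 0},
    {"fingers": 0,"x": 0,"y": 2,"z": 0,"ax": 0,"ay": 0,"az": 0},
    {"fingers": 0,"x": 0,"y": 2,"z": 0,"ax": 0,"ay": 0,"az": 0},
    {"fingers": 0,"x": 0,"y": 1,"z": 0,"ax": 0,"ay": 0,"az": 0},
    {"fingers": 0,"x": 0,"y": 1,"z": 0,"ax": 0,"ay": 0,"az": 0},
    {"fingers": 0,"x": 0,"y": 0,"z": 0,"ax": 0,"ay": 0,"az": 0},
  ],
)

```text
t: 24.35
eef_pos: [0.5459, -0.0653, 0.0615]
tool_rot: [0.0, -0.066, 0.998, -0.0]
contact_force: [-0.4, -4.5, 0.1]
gripper_width: 0.002
grasp_force: 2.1
```

>>> jog_arm(
  rows=[
    {"fingers": 0,"x": 0,"y": 1,"z": 0,"ax": 0,"ay": 0,"az": 0},
    {"fingers": 0,"x": 0,"y": 1,"z": 0,"ax": 0,"ay": 0,"az": 0},
    {"fingers": 0,"x": 0,"y": 1,"z": 0,"ax": 0,"ay": 0,"az": 0},
    {"fingers": 0,"x": 0,"y": 0.5,"z": 0,"ax": 0,"ay": 0,"az": 0},
    {"fingers": 0,"x": 0,"y": 0.5,"z": 0,"ax": 0,"ay": 0,"az": 0},
    {"fingers": 0,"x": 0,"y": 0,"z": 0,"ax": 0,"ay": 0,"az": 0},
    {"fingers": 0,"x": 0,"y": 0,"z": 0,"ax": 0,"ay": 0,"az": 0},
    {"fingers": 0,"x": 0,"y": 0,"z": 0,"ax": 0,"ay": 0,"az": 0},
  ],
)

```text
t: 25.15
eef_pos: [0.5458, -0.0648, 0.0616]
tool_rot: [0.001, -0.064, 0.998, -0.002]
contact_force: [1.8, -13.4, -1.7]
gripper_width: 0.003
grasp_force: 6.5
```

```bash
python3 kn.py
```

```text
25.15 [ 0.54578839 -0.06483625  0.06163528] [ 0.06108403 -0.12653075] [  1.77127084 -13.41874658  -1.71803357]
[308 181   5  11  45] [310.24444444 185.57777778] [ 0.06191229 -0.10554677]
```

The bolt is at its stop (13 N, knob at case y≈-0.105). I back off and retreat.

>>> jog_arm(
  rows=[
    {"fingers": 0,"x": 0,"y": -4,"z": 0,"ax": 0,"ay": 0,"az": 0},
    {"fingers": 0,"x": 0,"y": -10,"z": 0,"ax": 0,"ay": 0,"az": 0},
    {"fingers": 0,"x": 0,"y": -10,"z": 0,"ax": 0,"ay": 0,"az": 0},
    {"fingers": 0,"x": 0,"y": -5,"z": -15,"ax": 0,"ay": 0,"az": 0},
    {"fingers": 0,"x": 0,"y": 0,"z": -30,"ax": 0,"ay": 0,"az": 0},
    {"fingers": 0,"x": 0,"y": 0,"z": -40,"ax": 0,"ay": 0,"az": 0},
    {"fingers": 0,"x": 0,"y": -20,"z": -40,"ax": 0,"ay": 0,"az": 0},
    {"fingers": 0,"x": 0,"y": -20,"z": -10,"ax": 0,"ay": 0,"az": 0},
  ],
)

```text
t: 26.0
eef_pos: [0.5572, -0.1295, 0.2013]
tool_rot: [0.004, -0.067, 0.998, -0.0]
contact_force: [0.1, -0.8, -0.6]
gripper_width: 0.003
grasp_force: 0.0
```

>>> jog_arm(
  rows=[
    {"fingers": 0,"x": 0,"y": -40,"z": 0,"ax": 0,"ay": 0,"az": 0},
    {"fingers": 0,"x": 0,"y": -40,"z": 0,"ax": 0,"ay": 0,"az": 0},
    {"fingers": 0,"x": 0,"y": -30,"z": 0,"ax": 0,"ay": 0,"az": 0},
    {"fingers": 0,"x": 0,"y": 0,"z": 0,"ax": 0,"ay": 0,"az": 0},
    {"fingers": 0,"x": 0,"y": 0,"z": 0,"ax": 0,"ay": 0,"az": 0},
    {"fingers": 0,"x": 0,"y": 0,"z": 0,"ax": 0,"ay": 0,"az": 0},
    {"fingers": 0,"x": 0,"y": 0,"z": 0,"ax": 0,"ay": 0,"az": 0},
    {"fingers": 0,"x": 0,"y": 0,"z": 0,"ax": 0,"ay": 0,"az": 0},
  ],
)

```text
t: 26.8
eef_pos: [0.5691, -0.2368, 0.1965]
tool_rot: [0.0, -0.067, 0.998, 0.0]
contact_force: [0.4, -0.2, -0.3]
gripper_width: 0.003
grasp_force: 0.0
```

```bash
python3 kn.py
python3 - <<'E'
from h import *
c=cam('top');s=cam('scene')
a=cv2.resize(c['pixels'][140:260,255:405],None,fx=2.6,fy=2.6,interpolation=2)
b=cv2.resize(s['pixels'][140:270,250:400],None,fx=2.6,fy=2.6,interpolation=2)
h=max(a.shape[0],b.shape[0]);f=lambda i:cv2.copyMakeBorder(i,0,h-i.shape[0],0,0,0)
cv2.imwrite('pics/end.png',np.hstack([f(a),f(b)])[:,:,::-1])
E
```

```text
26.8 [ 0.56912248 -0.236843    0.19652218] [ 0.06145461 -0.30011263] [ 0.40115589 -0.16980199 -0.28831884]
[308 181   5  11  42] [310.4047619  185.80952381] [ 0.06235362 -0.10478712]
```

View pics/end.png

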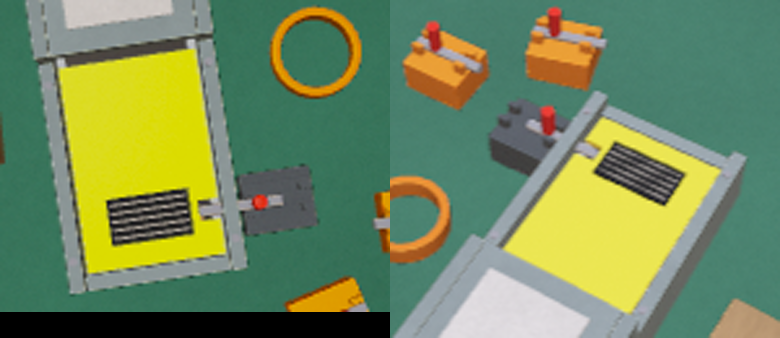

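The bolt fills the notch at (210,210), the knob is across at (260,202), the cover is home and the arm is clear.

```bash
python3 -c "from station import bot;print(bot.hand_in())"
```

```text
the job is handed in; nothing more can be done
None
```

The cover is fully home, the bolt is across to its stop, the arm is clear of everything, and the job was handed in at about 27 s; the hand-in returned no verdict.

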